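Clamp a jar in a ratchet-lever bench vise

TASK

Stand the white-lidded sample jar upright between the jaws of the blue ratchet vise, then swing the red-knobbed lever back and forth so that the jaw closes notch by notch, until the jar is clamped firmly for opening: stop when tightening takes about 6 N at the knob, well short of 10 N, for the glass cracks. Move the jaw by the lever only, leave the lever swung all the way back to its rest (to the left, the jar's side) and let go, and do not disturb the other things on the table.

Things in the scene. Friction and masses are not known exactly. Their poses are not given: they have to be found in the camera images.
- jar: white-lidded glass sample jar, loose, 50 mm in diameter at the lid (40 to 56 mm above its foot), 48 mm at the glass, 56 mm high, 70 to 120 g; origin at the centre of its foot, z up. It stands on the table left of the vise, among two with black lids. Grip it by the lid.
- nest (a point): where the jar's foot centre comes to be when the jar rests against the fixed V jaw, on top of the 8 mm base plate. Axes: z up, y = clamping direction (moving jaw travels to +y, V jaw is on the +y side), x = across the jaws, away from the robot. Set the jar down with the fingers on its +x and -x sides; a few mm short of the V jaw (to -y) is right, the moving jaw pushes it home.
- anvil: the blue fixed V jaw, bolted to the base plate at a different distance from the moving jaw each time; 28 mm high above the plate, 52 mm wide in x, and reaching from 15 to 48 mm on the +y side of the nest; origin and axes as the nest. Beside the nest in +x and -x it is free above the plate.
- jaw: the moving jaw: a rubber-faced steel plate, 40 mm wide, 12 to 40 mm above the table, sprung on two rods before its blue carriage; origin on its face in plan, at table height; axes as the nest. It starts 18 to 34 mm clear of a jar that stands against the V jaw; once it has met the jar it stands still while the spring behind it is compressed.
- vise: the ratchet vise, fixed to the table: base plate 125 x 275 x 8 mm; axes as the nest. Its 20-tooth wheel is held at whole notches of 0.314 rad, each 5.7 mm of carriage travel, so a full stroke gains two or three. Against the jar the jaw spring (2.4 N/mm) adds 14 N of clamping per notch; the knob then pushes back 0.18 N per N of clamping, give or take 1 to 2 N of friction and clicks.
- lever_pivot (a point): point on the vertical axis of the ratchet wheel and lever, at the height of the middle of the knob (82 mm above the table). Its axes are those of the vise, as at the nest.
- lever_knob (a point): centre of the lever's red upright grip post, a plain cylinder 20 mm in diameter that stands from 53 to 105 mm above the table, 100 mm from the lever's axis; it is fixed to the lever, whose flat blue arm (20 mm wide, top 53 mm above the table) leads from the pivot to it.
- lever (a joint): lever angle. 0: arm along the vise's -x (to the robot); positive = counterclockwise from above (knob goes to the vise's -y, the robot's right) = tightening stroke. Hard stops at -0.6 (the rest, left) and +0.6. It stays where left, but a loaded wheel can push it back by up to a notch. On the back stroke the pawls click over the teeth and the wheel stands still.
- black_jar_1: bystander: loose glass sample jar with a black lid, 50 mm in diameter, 56 mm high, origin at the centre of its foot
- black_jar_2: bystander: loose glass sample jar with a black lid, 50 mm in diameter, 52 mm high, origin at the centre of its foot
- timer: bystander: loose round kitchen timer, 62 mm in diameter, 50 mm high, origin at the centre of its underside
- check_weight: bystander: loose brass weight, 40 mm in diameter, 30 mm high, origin at the centre of its underside
Things that resemble listed ones, but are neither listed nor needed, are in the scene too. Leave any orange or turquoise look-alike of the jar alone.

How it is judged:
By the outcome, as a careful person would: the job done as asked, in the order asked, and still so for the second after the job is handed in, with the robot touching nothing.
It also fails if it takes over 61 s, if anything falls off the work surface, if the arm or the gripper's body presses on something with over 40 N, if the wrist force passes 120 N, or if a joint passes its speed limit or range.

ROBOT

A 6-joint arm with a two-finger parallel gripper is mounted at the origin on a cart in front of the work surface, level with it; the furniture and walls round the work are solid. World frame = base frame: x ahead of the robot, y to its left, z up, the work surface at z = 0. Lengths are in m, angles in rad, forces in N, time in s.
With the tool pointing down it reaches from about 0.25 to 0.725 m from the base axis. Payload 4 kg.
Tool frame: the origin (TCP) lies midway between the tips of the shut fingers; the grasp point (between the pads) lies 19 mm behind it; z points along the fingers, y is the line along which they close (so a half turn about z gives the same grasp; the last joint's range is limited). The gripper opens to 85 mm and grips with 20 to 120 N. Pads are 22 mm wide; open, the fingers measure 114 mm over their backs; the gripper's body (76 mm by 85 mm) begins 54 mm behind the grasp point. The pads swing forward as they close: fully open they stand 13 mm farther back than shut.
Start: joints at [1.306, 0.241, 0.005, 1.335, 0, 1.571], TCP at [0.131, 0.483, 0.231] pointing down, gripper open.
Joint ranges: [-2.72, 2.72], [-1.05, 1.87], [-1.09, 1.28], [-1.99, 2.15], [-1.42, 1.44], [-3.14, 3.14]. Speed limits (rad/s): [2.79, 2.79, 3.14, 3.14, 3.14, 3.14].

INTERFACE

Orientations are given as a unit quaternion [x, y, z, w].
In Python, from workcell import get_obs, imaging, workorder gives the robot as it stands.
- The arm moves only by the shell command python3 -m jog, which reads ROWS from standard input. ROWS is a JSON list of rows, 1 to 10 of them, each of 7 numbers: a rotation vector rx, ry, rz in fractions of the full range, 1 being pi rad, then dx, dy, dz in parts of the range, where 1.0 means 0.75 m, then the finger opening in m; each row is the pose to reach, as a shift and turn from the pose commanded when the command began, along the tool's axes at that moment; what a row does not reach only later rows make up. A row lasts 1/8 s, in which the tool goes at most 0.0625 m and 0.188 rad, less where a joint would pass 70% of its speed; a pose out of reach is approached as far as the arm can. The fingers move at their own pace and stop on an object; the grip force is fixed at half the most. Time passes only in rows, so rows that do not move let the fingers close. It prints the time, the measured TCP pose, the force, the opening and the grip force at its end. A shift or turn number past 1, either way, is cut back to 1. Input that does not fit is refused with a message, and nothing moves.
- get_obs(): the state, without advancing time (a new reading comes with each control period).
- imaging.camera(name): name is "side" or "top"; returns (picture, depth): 384x512x3 uint8, red, green, blue; 384x512 float32, m along the optical axis (not along the pixel's ray), 0 where there is no reading.
- imaging.calibration(name): a dict with "mtx" (3x3 intrinsics, pixels), "k1" (the pictures are not rectified: a ray, as slopes to the right and down, at radius r is drawn at 1 + k1 r^2 times it, then the intrinsics apply), "R" (3x3) and "t" (3): a world point X has camera coordinates R X + t. Camera axes: x right, y down, z forward; pixel columns grow to the right and rows downward; lengths in m; the calibration is good to about 2 mm. A picture is of the moment at which its call begins. calibration takes no time and is no camera call.
- workorder.job_done(): hands the job in; it is judged then, once.
The state is a dict: "clock": time; "joint_pos": joint angles; "joint_vel": joint speeds; "tau": joint torques, N m; "eef_pos": TCP position; "tool_rot": TCP orientation; "ft_force": force on the tool from outside, world axes, zero at the start; "ft_torque": the same for the moment, N m; "grip_width": finger opening in m; "grasp_force": force on a finger pad.
Only numpy, scipy, OpenCV 4.12 (cv2) and the standard library are available. Lean on these libraries where they do the work, as an engineer would, in place of code of your own. Each camera call takes 0.05 s, during which the arm holds its last target. There are 200 camera calls.

## Working session

There is one attempt and no reset: what is moved stays moved. The work goes in short steps, Python scripts to look and compute and a shell command to move; the robot and the scene stay as the last step left them, time stands still between calls to the robot, and variables do not carry over. Pictures are saved under pics/ and viewed, at most 10 in all, crops included, and the job is handed in when it is done.

```bash
mkdir -p pics; ls; python3 - <<'E'
from workcell import get_obs, imaging
import cv2, numpy as np
o=get_obs(); print({k:np.round(v,3).tolist() for k,v in o.items()})
for n in("top","side"):
    p,d=imaging.camera(n); cv2.imwrite(f"pics/{n}0.png",p[:,:,::-1]); np.savez(f"{n}0.npz",p=p,d=d)
    c=imaging.calibration(n); print(n,{k:np.round(v,4).tolist() for k,v in c.items()})
E
```

```text
pics
{'clock': 0.0, 'joint_pos': [1.306, 0.241, 0.004, 1.335, 0.0, 1.571], 'joint_vel': [-0.002, 0.0, -0.001, -0.001, -0.001, -0.0], 'tau': [-0.001, -37.231, 25.241, 0.017, -0.0, -0.0], 'eef_pos': [0.131, 0.482, 0.23], 'tool_rot': [0.132, 0.991, -0.001, -0.0], 'ft_force': [0.006, 0.741, -0.969], 'ft_torque': [0.016, 0.032, 0.02], 'grasp_force': 0.0, 'grip_width': 0.085}
top {'mtx': [[498.2067, 0.0, 260.6304], [0.0, 498.2067, 192.8784], [0.0, 0.0, 1.0]], 'k1': -0.0401, 'R': [[0.0158, -0.9999, 0.0027], [-0.9804, -0.016, -0.1962], [0.1962, 0.0005, -0.9806]], 't': [0.1366, 0.519, 1.414]}
side {'mtx': [[396.8073, 0.0, 250.2062], [0.0, 396.8073, 189.6432], [0.0, 0.0, 1.0]], 'k1': -0.0076, 'R': [[0.7387, -0.6741, -0.0009], [-0.5149, -0.5634, -0.6461], [0.435, 0.4777, -0.7633]], 't': [-0.2417, 0.3991, 0.7705]}
```

View pics/top0.png

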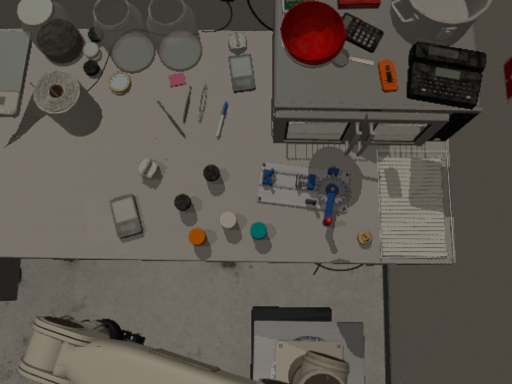

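View pics/side0.png

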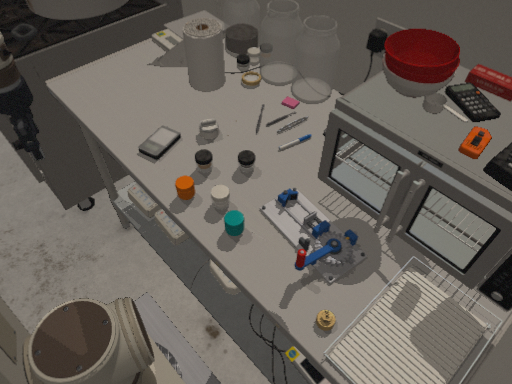

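The top view shows the white jar near (229,221), orange (197,237), turquoise (259,231), black jars (211,173) and (182,203), and the vise with its blue parts at (267,178)–(335,190). The knob is at (328,219) and the weight at (364,237). In the side view the white jar is near (220,198) and the knob near (300,258).

```bash
cat > h.py <<'E'
import numpy as np, cv2
from workcell import get_obs, imaging
from scipy.spatial.transform import Rotation as Ro
C={n:imaging.calibration(n) for n in("top","side")}
def ray(n,u,v):
    c=C[n]; K=np.array(c["mtx"]); R=np.array(c["R"]); t=np.array(c["t"])
    d=np.array([c["k1"],0,0,0.])  # k1*r^2 with r undistorted, as in OpenCV
    xy=cv2.undistortPoints(np.array([[[u,v]]],float),K,d)[0,0]
    return -R.T@t, R.T@np.array([xy[0],xy[1],1.])
def plane(n,u,v,z):
    o,d=ray(n,u,v); return o+d*(z-o[2])/d[2]
def two(a,b):   # closest point of two rays, gap
    o1,d1=ray("top",*a); o2,d2=ray("side",*b)
    s=np.linalg.lstsq(np.c_[d1,-d2],o2-o1,rcond=None)[0]
    p,q=o1+d1*s[0],o2+d2*s[1]; return (p+q)/2,np.linalg.norm(p-q)
def proj(n,X):
    c=C[n]; k=np.array([c["k1"],0,0,0.])
    return cv2.projectPoints(np.array(X,float).reshape(-1,1,3),cv2.Rodrigues(np.array(c["R"]))[0],np.array(c["t"]),np.array(c["mtx"]),k)[0][:,0]
def blobs(n,p,lo,hi,roi,amin=15):
    h=cv2.cvtColor(p,cv2.COLOR_RGB2HSV); m=cv2.inRange(h,lo,hi); z=np.zeros_like(m)
    x0,y0,x1,y1=roi; z[y0:y1,x0:x1]=m[y0:y1,x0:x1]
    k,l,s,c=cv2.connectedComponentsWithStats(z)
    return [(s[i].tolist(),c[i].round(1).tolist()) for i in range(1,k) if s[i,4]>=amin]
def world(n,d,us,vs):
    c=C[n]; out=[]
    for u,v in zip(us,vs):
        o,r=ray(n,u,v); out.append(o+r*d[int(v),int(u)])
    return np.array(out)
E
python3 - <<'E'
from h import *
T=np.load("top0.npz");S=np.load("side0.npz")
a=cv2.resize(T["p"][150:255,165:385],None,fx=3.6,fy=3.6,interpolation=cv2.INTER_CUBIC);cv2.imwrite("pics/tc.png",a[:,:,::-1])
a=cv2.resize(S["p"][140:300,165:385],None,fx=3.6,fy=3.6,interpolation=cv2.INTER_CUBIC);cv2.imwrite("pics/sc.png",a[:,:,::-1])
for n,I,roi in(("top",T,(165,150,385,255)),("side",S,(165,140,385,300))):
    print(n,"blue",blobs(n,I["p"],(105,120,40),(125,255,255),roi))
    print(n,"red",blobs(n,I["p"],(0,150,60),(6,255,255),roi,5),blobs(n,I["p"],(172,150,60),(180,255,255),roi,5))
# height map of ROI in top view
d=T["d"]
for u,v in((229,221),(328,219),(240,195),(330,190),(290,190),(298,184),(300,110),(320,130),(350,200)):
    print(u,v,world("top",d,[u],[v]).round(3))
E
```

```text
top blue [([263, 169, 11, 17, 104], [267.4, 176.9]), ([328, 168, 11, 7, 55], [332.9, 170.6]), ([308, 175, 7, 15, 89], [311.1, 181.7]), ([324, 184, 14, 35, 218], [330.0, 200.0])]
top red [([325, 218, 7, 6, 29], [328.3, 220.8])] [([324, 217, 7, 5, 8], [326.8, 218.2])]
side blue [([278, 189, 19, 18, 137], [285.6, 196.4]), ([312, 221, 18, 17, 163], [320.3, 228.5]), ([345, 230, 12, 15, 94], [351.1, 236.3]), ([295, 239, 46, 31, 344], [320.2, 253.2])]
side red [([296, 249, 10, 18, 105], [300.3, 257.5])] [([301, 262, 3, 4, 6], [302.0, 263.7])]
229 221 [[0.431 0.235 0.054]]
328 219 [[ 0.433 -0.044  0.115]]
240 195 [[ 0.52   0.208 -0.002]]
330 190 [[ 0.527 -0.059  0.058]]
290 190 [[0.536 0.056 0.005]]
298 184 [[0.548 0.034 0.039]]
300 110 [[0.782 0.028 0.037]]
320 130 [[ 0.718 -0.033  0.038]]
350 200 [[ 0.511 -0.129 -0.008]]
```

View pics/tc.png

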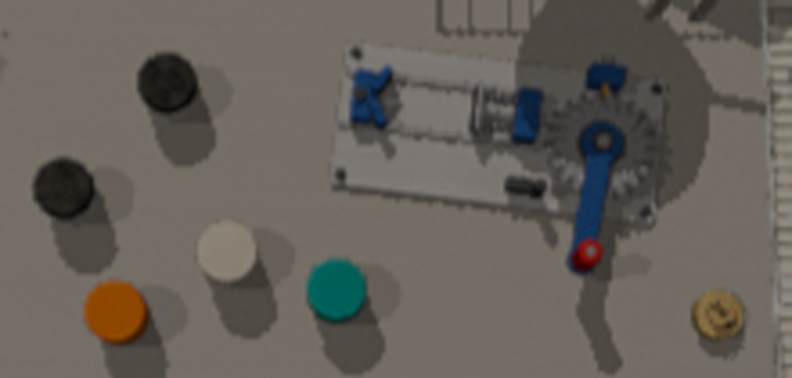

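View pics/sc.png

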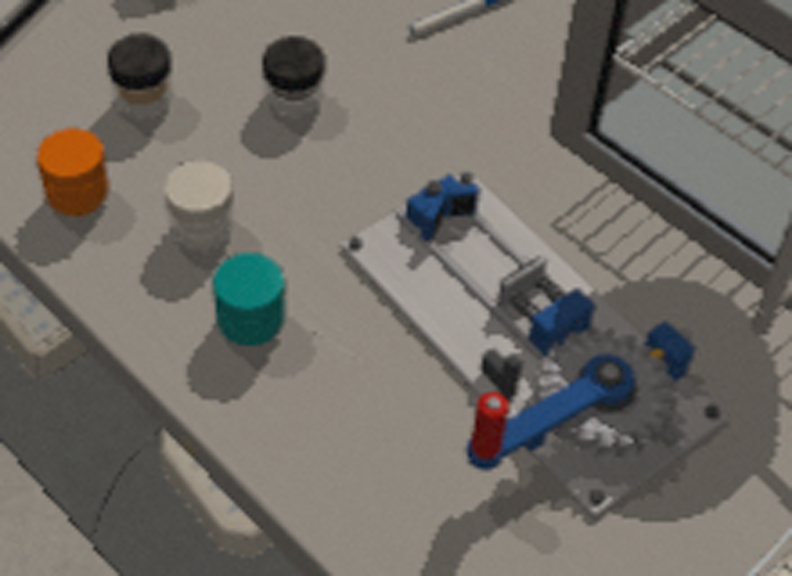

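The top crop shows the white lid centre at about (227,251), the pivot hub at (603,141) and the knob top at (592,248). The anvil spans (350–392, 67–128), the steel jaw face is near x=474, and the plate screws are at (357,52), (340,175), (657,90) and (646,212). In the side crop the lid top is at (199,187), the hub at (609,375) and the knob top at (491,404).

```bash
python3 - <<'E'
from h import *
T=np.load("top0.npz");S=np.load("side0.npz")
t=lambda x,y:((x+.5)/3.6-.5+165,(y+.5)/3.6-.5+150)
s=lambda x,y:((x+.5)/3.6-.5+165,(y+.5)/3.6-.5+140)
for n,a,b in(("lid",(227,251),(199,187)),("hub",(603,141),(609,372)),("knobtop",(592,248),(491,402)),("screwNL",(340,175),(354,243)),("screwNR",(646,212),(597,497)),("screwFR",(657,90),(711,411)),("turq",(337,288),(249,284))):
    p,g=two(t(*a),s(*b)); print(n,p.round(4),round(g,4))
sc=[plane("top",*t(*a),.010)[:2] for a in((357,52),(340,175),(657,90),(646,212))]
print("screws",np.round(sc,4))
dy=(sc[0]-sc[2]+sc[1]-sc[3]); yaw=np.arctan2(dy[1],dy[0])-np.pi/2
dx=(sc[0]-sc[1]+sc[2]-sc[3]); print("yaw",yaw,np.arctan2(dx[1],dx[0]),"ctr",np.mean(sc,0))
# lid by masks
h=cv2.cvtColor(T["p"],cv2.COLOR_RGB2HSV)
print("V lid/table",h[221,229],h[210,245]); 
m=np.zeros((384,512),np.uint8); m[205:240,212:246]=(h[205:240,212:246,2]>165)*255
c=max(cv2.findContours(m,0,1)[0],key=cv2.contourArea); e=cv2.fitEllipse(c); print(e,plane("top",*e[0],.056))
# anvil, blue carriage, in vise frame relative to pivot
W=np.array([[np.cos(yaw),np.sin(yaw)],[-np.sin(yaw),np.cos(yaw)]])
piv=plane("top",*t(603,141),two(t(603,141),s(609,372))[0][2])[:2]
hb=cv2.inRange(h,(105,110,40),(125,255,255))
for nm,(x0,y0,x1,y1),z in(("anvil",(260,165,277,190),.036),("carriage",(304,170,318,195),.04)):
    v,u=np.nonzero(hb[y0:y1,x0:x1]); P=np.array([W@(plane("top",a+x0,b+y0,z)[:2]-piv) for a,b in zip(u,v)])
    print(nm,P.min(0).round(4),P.max(0).round(4))
print("jaw face",W@(plane("top",*t(474,110),.04)[:2]-piv))
p,g=two(t(592,248),s(491,402)); k=W@(p[:2]-piv); print("lever",np.hypot(*k),np.arctan2(-k[1],-k[0]),"piv",piv)
# depth heights round jar
d=T["d"]; vv,uu=np.mgrid[208:236,214:244]; P=world("top",d,uu.ravel(),vv.ravel()); q=P[(P[:,2]>.045)&(P[:,2]<.07)]; print(len(q),q.mean(0),(q.min(0)+q.max(0))/2)
E
```

```text
lid [0.4372 0.2389 0.0528] 0.0019
hub [ 0.5314 -0.0651  0.0582] 0.0011
knobtop [ 0.4343 -0.0472  0.1074] 0.0026
screwNL [0.5087 0.1491 0.0102] 0.0008
screwNR [ 0.481  -0.1071  0.0116] 0.0007
screwFR [ 0.5854 -0.1179  0.0139] 0.0007
turq [0.4084 0.1498 0.0509] 0.001
screws [[ 0.615   0.1366]
 [ 0.5084  0.1493]
 [ 0.5861 -0.1183]
 [ 0.481  -0.1071]]
yaw -0.10964802259410611 -0.1122406439499351 ctr [0.54762135 0.01513605]
V lid/table [ 19  39 136] [ 17  31 116]Traceback (most recent call last):
  File "<stdin>", line 15, in <module>
ValueError: max() iterable argument is empty
```

```bash
python3 - <<'E'
from h import *
T=np.load("top0.npz")
t=lambda x,y:((x+.5)/3.6-.5+165,(y+.5)/3.6-.5+150)
s=lambda x,y:((x+.5)/3.6-.5+165,(y+.5)/3.6-.5+140)
h=cv2.cvtColor(T["p"],cv2.COLOR_RGB2HSV)
m=np.zeros((384,512),np.uint8); m[205:240,214:246]=(h[205:240,214:246,2]>128)*255
c=max(cv2.findContours(m,0,1)[0],key=cv2.contourArea); e=cv2.fitEllipse(c); print(e,plane("top",*e[0],.056))
yaw=-0.111; W=np.array([[np.cos(yaw),np.sin(yaw)],[-np.sin(yaw),np.cos(yaw)]])
piv=np.array([.5314,-.0651])
hb=cv2.inRange(h,(105,110,40),(125,255,255))
for nm,(x0,y0,x1,y1),z in(("anvil",(260,165,277,190),.036),("carriage",(304,170,318,195),.04)):
    v,u=np.nonzero(hb[y0:y1,x0:x1]); P=np.array([W@(plane("top",a+x0,b+y0,z)[:2]-piv) for a,b in zip(u,v)])
    print(nm,P.min(0).round(4),P.max(0).round(4))
print("jaw face",W@(plane("top",*t(474,110),.04)[:2]-piv))
sc=np.array([.5476,.0151]); print("plate ctr",W@(sc-piv))
k=W@(np.array([.4343,-.0472])-piv); print("lever",np.hypot(*k),np.arctan2(-k[1],-k[0]))
d=T["d"]; vv,uu=np.mgrid[206:238,214:244]; P=world("top",d,uu.ravel(),vv.ravel()); q=P[(P[:,2]>.045)&(P[:,2]<.07)]; print(len(q),q.mean(0),(q.min(0)+q.max(0))/2)
# everything taller than 5 cm within the reach of the gripper (oven front etc.)
vv,uu=np.mgrid[100:250:6,180:385:8]; P=world("top",d,uu.ravel(),vv.ravel()); q=P[(P[:,2]>.07)&(P[:,0]<.75)]; print(q.round(2).tolist())
for j in(0,1):
    pass
E
```

```text
((227.39747619628906, 219.06585693359375), (14.601554870605469, 15.205707550048828), 95.2917709350586) [0.43672951 0.24006942 0.056     ]
anvil [-0.0075  0.1795] [0.042  0.2065]
carriage [-0.0057  0.0528] [0.0387 0.0719]
jaw face [0.01613372 0.10673797]
plate ctr [0.00721637 0.08150094]
lever 0.09873611294759377 -0.07129936863562622
229 [0.43626171 0.23965749 0.05569722] [0.43655418 0.23992222 0.05495707]
[[0.71, 0.11, 0.29], [0.71, 0.09, 0.29], [0.71, 0.07, 0.29], [0.71, 0.05, 0.29], [0.71, 0.03, 0.29], [0.71, 0.01, 0.29], [0.71, -0.01, 0.29], [0.71, -0.03, 0.29], [0.71, -0.05, 0.3], [0.72, -0.07, 0.29], [0.71, -0.09, 0.3], [0.71, -0.12, 0.29], [0.72, -0.14, 0.29], [0.72, -0.16, 0.29], [0.7, 0.11, 0.29], [0.7, 0.09, 0.29], [0.7, 0.07, 0.29], [0.7, 0.05, 0.29], [0.7, 0.03, 0.29], [0.7, 0.01, 0.29], [0.7, -0.01, 0.28], [0.7, -0.03, 0.29], [0.7, -0.05, 0.29], [0.7, -0.08, 0.29], [0.7, -0.09, 0.29], [0.7, -0.12, 0.29], [0.7, -0.14, 0.29], [0.7, -0.16, 0.29], [0.69, 0.11, 0.27], [0.69, 0.09, 0.26], [0.69, 0.07, 0.27], [0.69, 0.05, 0.27], [0.69, 0.03, 0.27], [0.69, 0.0, 0.27], [0.69, -0.0
[... 166 characters left out ...]
26], [0.68, -0.02, 0.26], [0.67, -0.04, 0.27], [0.68, -0.06, 0.26], [0.68, -0.08, 0.27], [0.67, -0.1, 0.27], [0.68, -0.12, 0.26], [0.67, -0.14, 0.27], [0.68, -0.16, 0.26], [0.68, 0.11, 0.21], [0.67, 0.09, 0.21], [0.71, -0.08, 0.11], [0.68, -0.09, 0.21], [0.67, -0.1, 0.24], [0.67, -0.13, 0.22], [0.67, -0.15, 0.24], [0.72, -0.2, 0.1], [0.68, 0.1, 0.16], [0.67, 0.08, 0.16], [0.68, -0.09, 0.17], [0.65, -0.1, 0.24], [0.67, -0.14, 0.18], [0.65, -0.15, 0.23], [0.68, 0.1, 0.1], [0.68, 0.08, 0.09], [0.68, -0.1, 0.12], [0.64, -0.1, 0.24], [0.67, -0.15, 0.13], [0.63, -0.14, 0.25], [0.67, -0.11, 0.07], [0.63, -0.11, 0.19], [0.64, -0.1, 0.13], [0.63, -0.15, 0.13], [0.23, 0.14, 1.49], [0.43, -0.04, 0.08]]
```

The jar lid centre comes out at (0.437, 0.240), with the lid top at 0.055, which agrees between the mask, the depth and the two-view measurement. Yaw is −0.111 and the pivot (0.531, −0.065) with an arm of 99 mm. Next I refine the nest and work out the first move.

```bash
cat >> h.py <<'E'
YAW=-0.111; W=np.array([[np.cos(YAW),np.sin(YAW)],[-np.sin(YAW),np.cos(YAW)]]); PIV=np.array([.5314,-.0651])
def goto(p,yaw=YAW):   # print shift/turn in tool axes; tool y along yaw, z down
    o=get_obs(); R0=Ro.from_quat(o["tool_rot"]); y=np.array([np.cos(yaw),np.sin(yaw),0]); z=np.array([0,0,-1.]); x=np.cross(y,z)
    R1=Ro.from_matrix(np.c_[x,y,z]); print("rot",(R0.inv()*R1).as_rotvec().round(3),"shift",R0.inv().apply(np.array(p)-o["eef_pos"]).round(4))
def vise(a,b): return W.T@np.array([a,b])+PIV
E
python3 - <<'E'
from h import *
t=lambda x,y:((x+.5)/3.6-.5+165,(y+.5)/3.6-.5+150)
s=lambda x,y:((x+.5)/3.6-.5+165,(y+.5)/3.6-.5+140)
for n,a,b in(("Vtip far",(389,72),(476,187)),("Vtip near",(387,124),(431,218)),("jaw top ctr",(478,110),(521,277))):
    p,g=two(t(*a),s(*b)); print(n,p.round(4),round(g,4),"vise",(W@(p[:2]-PIV)).round(4), "plane",(W@(plane("top",*t(*a),.036)[:2]-PIV)).round(4))
goto([.4367,.2400,.13])
E
```

```text
Vtip far [0.591  0.109  0.0433] 0.0034 vise [0.04   0.1796] plane [0.0403 0.1805]
Vtip near [0.5464 0.1105 0.0433] 0.0022 vise [-0.0045  0.1762] plane [-0.0039  0.1768]
jaw top ctr [0.5612 0.035  0.0341] 0.0014 vise [0.0185 0.1028] plane [0.0175 0.1033]
rot [-2.000e-03  1.000e-03  1.417e+00] shift [-0.3587 -0.1533  0.1008]
```

The manual's scale: shifts go in shares of 0.75 m and turns go in shares of pi rad. Converting my numbers, -0.3587 m / 0.75 = -0.4783, -0.3 m / 0.75 = -0.4, 1.417 rad / 3.1416 = 0.451.

```bash
echo '[[0, 0, 0.0637, -0.0667, -0.0267, 0, 0.085], [0, 0, 0.1273, -0.1333, -0.0533, 0, 0.085], [0, 0, 0.191, -0.2, -0.08, 0.0267, 0.085], [0, 0, 0.2546, -0.2667, -0.1067, 0.0533, 0.085], [0, 0, 0.3183, -0.3333, -0.1333, 0.08, 0.085], [0, 0, 0.382, -0.4, -0.1733, 0.1067, 0.085], [0, 0, 0.451, -0.4783, -0.2044, 0.1333, 0.085], [0, 0, 0.451, -0.4783, -0.2044, 0.1333, 0.085], [0, 0, 0.451, -0.4783, -0.2044, 0.1333, 0.085], [0, 0, 0.451, -0.4783, -0.2044, 0.1333, 0.085]]' | python3 -m jog
python3 -c "
from h import *
goto([.4367,.24,.027])"
```

```text
clock: 1.35
eef_pos: [0.4365, 0.2411, 0.1313]
tool_rot: [0.744, 0.668, -0.0, -0.0]
ft_force: [0.0, 0.8, 1.5]
grip_width: 0.0851
grasp_force: 0.0
rot [-0.     0.     0.002] shift [-0.001   0.0004  0.1043]
```

In the tool's units: 0.104 m / 0.75 = 0.1387, 0.08 m / 0.75 = 0.1067.

```bash
echo '[[0, 0, 0, -0.0013, 0, 0.0533, 0.085], [0, 0, 0, -0.0013, 0, 0.1067, 0.085], [0, 0, 0, -0.0013, 0, 0.1387, 0.085], [0, 0, 0, -0.0013, 0, 0.1387, 0.085], [0, 0, 0, -0.0013, 0, 0.1387, 0.045], [0, 0, 0, -0.0013, 0, 0.1387, 0.045], [0, 0, 0, -0.0013, 0, 0.1387, 0.045], [0, 0, 0, -0.0013, 0, 0.1387, 0.045]]' | python3 -m jog
```

```text
clock: 2.35
eef_pos: [0.4378, 0.2406, 0.0292]
tool_rot: [0.745, 0.667, 0.002, 0.0]
ft_force: [-1.8, 0.3, 4.2]
grip_width: 0.0464
grasp_force: 61.0
```

In the tool's units: -0.05 m / 0.75 = -0.0667, -0.02 m / 0.75 = -0.0267.

```bash
echo '[[0, 0, 0, -0.0013, 0, -0.0267, 0.045], [0, 0, 0, -0.0013, 0, -0.0667, 0.045], [0, 0, 0, -0.0013, 0, -0.0667, 0.045]]' | python3 -m jog
python3 - <<'E'
from h import *
g=np.r_[vise(.018,.158),.12]; print(g); goto(g)
for n in("top","side"):
    p,d=imaging.camera(n); np.savez(f"{n}1.npz",p=p,d=d)
    if n=="side": cv2.imwrite("pics/s1.png",cv2.resize(p[110:260,130:330],None,fx=3.6,fy=3.6,interpolation=2)[:,:,::-1])
E
```

```text
clock: 2.72
eef_pos: [0.439, 0.2399, 0.0801]
tool_rot: [0.745, 0.667, 0.003, 0.001]
ft_force: [0.7, 0.6, -1.6]
grip_width: 0.0466
grasp_force: 62.1
[0.56679123 0.08993374 0.12      ]
rot [ 0.005 -0.004  0.   ] shift [-0.1348  0.1438 -0.0396]
```

View pics/s1.png

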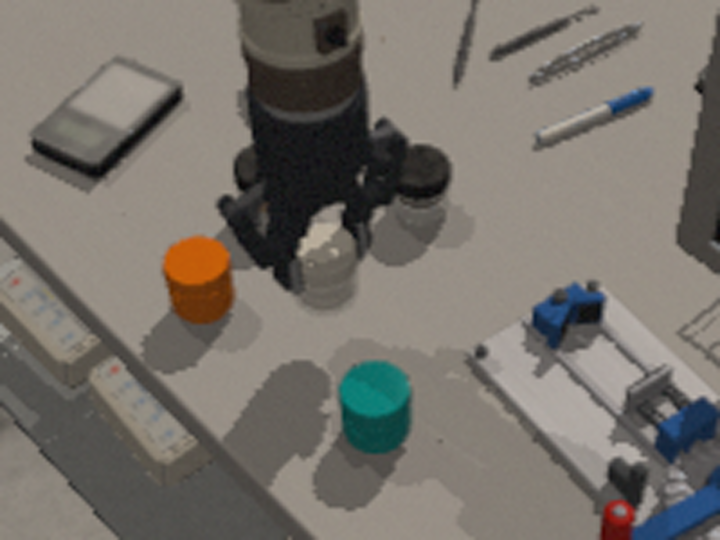

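The side crop shows the white jar hanging upright by its lid, with its foot clear of the table at about (325,300). The other jars haven't moved.

In the tool's units: 0.144 m / 0.75 = 0.192, -0.08 m / 0.75 = -0.1067, 0.005 rad / 3.1416 = 0.0016.

```bash
echo '[[0, 0, 0, 0, 0, -0.0533, 0.045], [0, 0, 0, -0.0533, 0.056, -0.0533, 0.045], [0, 0, 0, -0.1067, 0.1133, -0.0533, 0.045], [0, 0, 0, -0.1533, 0.1667, -0.0533, 0.045], [0.0016, -0.0013, 0, -0.18, 0.192, -0.0533, 0.045], [0.0016, -0.0013, 0, -0.18, 0.192, -0.0533, 0.045], [0.0016, -0.0013, 0, -0.18, 0.192, -0.0533, 0.045]]' | python3 -m jog
python3 - <<'E'
from h import *
goto(np.r_[vise(.018,.158),.039])
for n in("top","side"):
    p,d=imaging.camera(n); np.savez(f"{n}2.npz",p=p,d=d)
    u,v=proj(n,np.r_[vise(.018,.158),.05])[0].astype(int)
    a=cv2.resize(p[v-45:v+45,u-60:u+60],None,fx=5,fy=5,interpolation=2)
    A=a if n=="top" else np.vstack([A,a])
cv2.imwrite("pics/b2.png",cv2.resize(A,(400,600))[:,:,::-1])
E
```

```text
clock: 3.7
eef_pos: [0.5636, 0.0888, 0.116]
tool_rot: [0.745, 0.667, -0.004, -0.001]
ft_force: [0.0, 0.0, -1.5]
grip_width: 0.0468
grasp_force: 62.3
rot [-0.008  0.004  0.   ] shift [0.0018 0.0036 0.077 ]
```

View pics/b2.png

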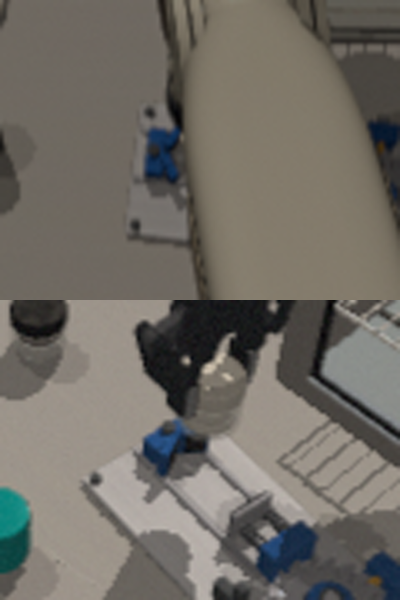

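The side half shows the jar upright above the plate, between the V jaw (175,440) and the steel jaw (250,515), clear of the oven.

In the tool's units: 0.072 m / 0.75 = 0.096, 0.06 m / 0.75 = 0.08, -0.008 rad / 3.1416 = -0.0025.

```bash
echo '[[-0.0025, 0.0013, 0, 0.0027, 0.0048, 0.04, 0.045], [-0.0025, 0.0013, 0, 0.0027, 0.0048, 0.08, 0.045], [-0.0025, 0.0013, 0, 0.0027, 0.0048, 0.096, 0.045], [-0.0025, 0.0013, 0, 0.0027, 0.0048, 0.096, 0.045], [-0.0025, 0.0013, 0, 0.0027, 0.0048, 0.096, 0.045]]' | python3 -m jog
python3 -c "
from h import *
goto(np.r_[vise(.018,.158),.037]); print(get_obs()['ft_force'])"
```

```text
clock: 4.42
eef_pos: [0.5692, 0.0904, 0.0465]
tool_rot: [0.745, 0.667, 0.002, 0.002]
ft_force: [0.7, -0.5, -1.6]
grip_width: 0.0465
grasp_force: 62.2
rot [ 0.005 -0.001  0.   ] shift [-0.0008 -0.0024  0.0095]
[ 0.66069357 -0.54507783 -1.55650797]
```

In the tool's units: 0.0095 m / 0.75 = 0.0127, 0.009 m / 0.75 = 0.012, 0.004 rad / 3.1416 = 0.0013.

```bash
echo '[[0.0013, 0, 0, -0.0013, -0.002, 0.008, 0.045], [0.0013, 0, 0, -0.0013, -0.002, 0.012, 0.045], [0.0013, 0, 0, -0.0013, -0.002, 0.0127, 0.045], [0.0013, 0, 0, -0.0013, -0.002, 0.0127, 0.045]]' | python3 -m jog
```

```text
clock: 4.92
eef_pos: [0.5669, 0.0891, 0.0372]
tool_rot: [0.745, 0.667, 0.0, -0.0]
ft_force: [-3.1, -0.3, 6.2]
grip_width: 0.0465
grasp_force: 63.0
```

In the tool's units: -0.133 m / 0.75 = -0.1773, -0.09 m / 0.75 = -0.12.

```bash
echo '[[0, 0, 0, 0, 0, 0, 0.07], [0, 0, 0, 0, 0, 0, 0.07], [0, 0, 0, 0, 0, 0, 0.07], [0, 0, 0, 0, 0, -0.0533, 0.07], [0, 0, 0, 0, 0, -0.12, 0.07], [0, 0, 0, 0, 0, -0.1773, 0.07], [0, 0, 0, 0, 0, -0.1773, 0.07]]' | python3 -m jog
python3 - <<'E'
from h import *
p=np.r_[vise(-.0995*np.cos(-.0713),-.0995*np.sin(-.0713)),.16]; print(p); goto(p,YAW-.0713+np.pi/2); goto(p,YAW-.0713-np.pi/2)
p,d=imaging.camera("side"); u,v=proj("side",np.r_[vise(.018,.12),.05])[0].astype(int)
cv2.imwrite("pics/s3.png",cv2.resize(p[v-50:v+50,u-70:u+70],None,fx=4,fy=4,interpolation=2)[:,:,::-1])
E
```

```text
clock: 5.8
eef_pos: [0.5697, 0.0896, 0.1732]
tool_rot: [0.745, 0.667, 0.003, 0.002]
ft_force: [-0.4, 0.4, -0.3]
grip_width: 0.0697
grasp_force: 0.0
[ 0.43354878 -0.04706145  0.16      ]
rot [ 0.008  0.004 -1.499] shift [-0.1509 -0.1203  0.0119]
rot [ 0.004 -0.008  1.642] shift [-0.1509 -0.1203  0.0119]
```

View pics/s3.png

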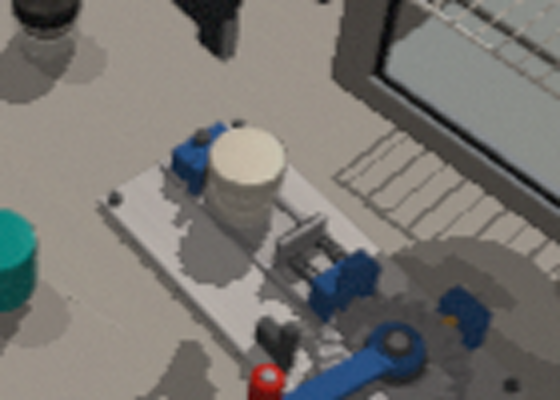

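The jar stands upright in front of the V jaw at (245,175). Next I move over the knob with the fingers closing tangentially.

In the tool's units: -0.151 m / 0.75 = -0.2013, -0.105 m / 0.75 = -0.14, -1.499 rad / 3.1416 = -0.4771.

```bash
echo '[[0, 0, -0.0573, -0.0267, -0.02, 0, 0.07], [0, 0, -0.1146, -0.0533, -0.04, 0, 0.07], [0, 0, -0.1719, -0.08, -0.06, 0, 0.07], [0, 0, -0.2292, -0.1067, -0.08, 0, 0.07], [0, 0, -0.2865, -0.1333, -0.1, 0, 0.07], [0, 0, -0.3438, -0.16, -0.12, 0.0067, 0.07], [0, 0, -0.4011, -0.1867, -0.14, 0.0133, 0.07], [0, 0, -0.4584, -0.2013, -0.16, 0.016, 0.07], [0.0025, 0.0013, -0.4771, -0.2013, -0.16, 0.016, 0.07], [0.0025, 0.0013, -0.4771, -0.2013, -0.16, 0.016, 0.07]]' | python3 -m jog
python3 -c "
from h import *
p=np.r_[vise(-.0995*np.cos(-.0713),-.0995*np.sin(-.0713)),.066]; goto(p,YAW-.0713+np.pi/2); print(get_obs()['joint_pos'].round(2) if hasattr(get_obs()['joint_pos'],'round') else get_obs()['joint_pos'])"
```

```text
clock: 7.1
eef_pos: [0.4297, -0.0477, 0.1555]
tool_rot: [0.092, 0.996, -0.001, -0.006]
ft_force: [0.3, 0.5, 0.4]
grip_width: 0.0698
grasp_force: 0.0
rot [-0.003 -0.012 -0.002] shift [-0.0047  0.0016  0.0894]
[-0.11  0.17 -0.29  1.12 -0.    0.07]
```

In the tool's units: 0.087 m / 0.75 = 0.116, 0.08 m / 0.75 = 0.1067, -0.01 rad / 3.1416 = -0.0032.

```bash
echo '[[-0.001, -0.0032, 0, -0.0053, 0.002, 0, 0.07], [-0.001, -0.0032, 0, -0.0053, 0.002, 0.0533, 0.07], [-0.001, -0.0032, 0, -0.0053, 0.002, 0.1067, 0.07], [-0.001, -0.0032, 0, -0.0053, 0.002, 0.116, 0.07], [-0.001, -0.0032, 0, -0.0053, 0.002, 0.116, 0.032], [-0.001, -0.0032, 0, -0.0053, 0.002, 0.116, 0.03], [-0.001, -0.0032, 0, -0.0053, 0.002, 0.116, 0.03], [-0.001, -0.0032, 0, -0.0053, 0.002, 0.116, 0.03]]' | python3 -m jog
python3 -c "
from h import *
p=np.r_[vise(-.0995*np.cos(-.0713),-.0995*np.sin(-.0713)),.066]; goto(p,YAW-.0713+np.pi/2)"
```

```text
clock: 8.1
eef_pos: [0.4349, -0.0471, 0.0707]
tool_rot: [0.091, 0.996, -0.0, 0.002]
ft_force: [-0.6, 0.9, -0.5]
grip_width: 0.0299
grasp_force: 0.0
rot [ 0.     0.003 -0.001] shift [ 0.0014 -0.0002  0.0047]
```

In the tool's units: -0.0605 m / 0.75 = -0.0807, 0.004 m / 0.75 = 0.0053, -0.15 rad / 3.1416 = -0.0477.

```bash
echo '[[0, 0, -0.0477, -0.0015, -0.0199, 0.0053, 0.03], [0, 0, -0.0955, -0.006, -0.0395, 0.0053, 0.03], [0, 0, -0.1432, -0.0133, -0.058, 0.0053, 0.03], [0, 0, -0.191, -0.0233, -0.0753, 0.0053, 0.03], [0, 0, -0.2069, -0.0272, -0.0807, 0.0053, 0.03], [0, 0, -0.2069, -0.0272, -0.0807, 0.0053, 0.03]]' | python3 -m jog
cat >> h.py <<'E'
def lev():   # TCP as lever coordinates, force along tightening tangent
    o=get_obs(); k=W@(np.array(o["eef_pos"][:2])-PIV); th=np.arctan2(-k[1],-k[0]); f=W@np.array(o["ft_force"][:2])
    y=Ro.from_quat(o["tool_rot"]).as_matrix()[:,1]; print("r %.4f th %.3f toolth %.3f z %.4f | Ftan %.2f Frad %.2f grip %.1f t %.2f"%(np.hypot(*k),th,np.arctan2(y[1],y[0])-np.pi/2-YAW,o["eef_pos"][2],-(f@[np.sin(th),-np.cos(th)]),f@[-np.cos(th),-np.sin(th)],o["grasp_force"],o["clock"]))
E
python3 -c "
from h import *
lev()"
```

```text
clock: 8.85
eef_pos: [0.4437, -0.1106, 0.0662]
tool_rot: [-0.231, 0.973, -0.0, 0.001]
ft_force: [1.0, 0.2, -0.6]
grip_width: 0.0299
grasp_force: 0.0
r 0.0988 th 0.589 toolth 0.577 z 0.0662 | Ftan -0.31 Frad -0.94 grip 0.0 t 8.85
```

In the tool's units: 0.0932 m / 0.75 = 0.1243, 0.0867 m / 0.75 = 0.1156, 1.2 rad / 3.1416 = 0.382.

```bash
echo '[[0, 0, 0.0477, -0.0015, 0.0199, 0, 0.03], [0, 0, 0.0955, -0.006, 0.0395, 0, 0.03], [0, 0, 0.1432, -0.0133, 0.058, 0, 0.03], [0, 0, 0.191, -0.0233, 0.0753, 0, 0.03], [0, 0, 0.2387, -0.0357, 0.0909, 0, 0.03], [0, 0, 0.2865, -0.0504, 0.1044, 0, 0.03], [0, 0, 0.3342, -0.0669, 0.1156, 0, 0.03], [0, 0, 0.382, -0.0851, 0.1243, 0, 0.03], [0, 0, 0.382, -0.0851, 0.1243, 0, 0.03]]' | python3 -m jog
python3 - <<'E'
from h import *
lev()
def look(n):
    p,d=imaging.camera("side"); u,v=proj("side",np.r_[vise(0,.1),.05])[0].astype(int)
    cv2.imwrite(n,cv2.resize(p[v-50:v+50,u-70:u+70],None,fx=4,fy=4,interpolation=2)[:,:,::-1])
look("pics/s4.png")
E
```

```text
clock: 9.98
eef_pos: [0.4589, 0.0024, 0.0661]
tool_rot: [0.357, 0.934, 0.0, 0.001]
ft_force: [-0.5, 0.8, -0.4]
grip_width: 0.0299
grasp_force: 0.0
r 0.0991 th -0.638 toolth -0.619 z 0.0661 | Ftan 0.27 Frad 0.93 grip 0.0 t 9.97
```

View pics/s4.png

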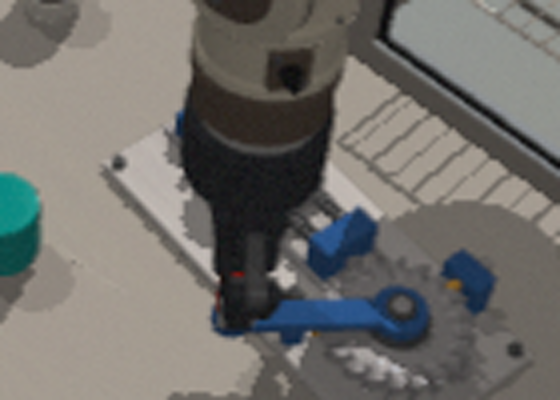

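The knob is between the fingers at (240,285), with the lever at its left rest and the jar still in place.

In the tool's units: -0.0565 m / 0.75 = -0.0753, -0.0435 m / 0.75 = -0.058, -0.6 rad / 3.1416 = -0.191.

```bash
cat >> h.py <<'E'
def carr():
    p,d=imaging.camera("side"); h=cv2.cvtColor(p,cv2.COLOR_RGB2HSV)
    c0=proj("side",np.r_[vise(.018,.062),.035])[0]; print("start px",c0.round(1),[(b[0][4],b[1],(W@(plane("side",*b[1],.03)[:2]-PIV)).round(4).tolist()) for b in blobs("side",p,(105,120,40),(125,255,255),(270,180,360,280),30)])
E
python3 -c "
from h import *
carr()
S=np.load('side0.npz')['p']; print([(b[0][4],b[1],(W@(plane('side',*b[1],.03)[:2]-PIV)).round(4).tolist()) for b in blobs('side',S,(105,120,40),(125,255,255),(270,180,360,280),30)])"
echo '[[0, 0, -0.0477, -0.0015, -0.0199, 0, 0.03], [0, 0, -0.0955, -0.006, -0.0395, 0, 0.03], [0, 0, -0.1432, -0.0133, -0.058, 0, 0.03], [0, 0, -0.191, -0.0233, -0.0753, 0, 0.03], [0, 0, -0.191, -0.0233, -0.0753, 0, 0.03]]' | python3 -m jog
python3 -c "
from h import *
lev();carr()"
```

```text
start px [319.9 227.3] [(172, [318.5, 227.4], [0.0177, 0.066]), (96, [351.2, 236.3], [0.0646, -0.0009]), (318, [319.4, 245.9], [-0.0171, 0.0246])]
[(137, [285.6, 196.4], [0.0148, 0.1916]), (163, [320.3, 228.5], [0.0191, 0.0609]), (94, [351.1, 236.3], [0.0644, -0.0008]), (344, [320.2, 253.2], [-0.0293, 0.0084])]
clock: 10.7
eef_pos: [0.433, -0.0529, 0.066]
tool_rot: [0.068, 0.998, -0.0, 0.001]
ft_force: [0.5, 1.0, 0.4]
grip_width: 0.0298
grasp_force: 0.0
r 0.0992 th -0.013 toolth -0.024 z 0.0660 | Ftan 1.08 Frad -0.36 grip 0.0 t 10.70
start px [319.9 227.3] [(79, [282.3, 198.5], [0.0032, 0.1912]), (98, [351.1, 236.5], [0.064, -0.0012]), (146, [331.0, 247.0], [0.0033, 0.0059])]
```

In the tool's units: -0.0565 m / 0.75 = -0.0753, -0.0435 m / 0.75 = -0.058, -0.6 rad / 3.1416 = -0.191.

```bash
echo '[[0, 0, -0.0477, -0.0015, -0.0199, 0, 0.03], [0, 0, -0.0955, -0.006, -0.0395, 0, 0.03], [0, 0, -0.1432, -0.0133, -0.058, 0, 0.03], [0, 0, -0.191, -0.0233, -0.0753, 0, 0.03], [0, 0, -0.191, -0.0233, -0.0753, 0, 0.03]]' | python3 -m jog
python3 -c "
from h import *
lev();carr()"
echo '[[0, 0, 0.0477, -0.0015, 0.0199, 0, 0.03], [0, 0, 0.0955, -0.006, 0.0395, 0, 0.03], [0, 0, 0.1432, -0.0133, 0.058, 0, 0.03], [0, 0, 0.191, -0.0233, 0.0753, 0, 0.03], [0, 0, 0.2387, -0.0357, 0.0909, 0, 0.03], [0, 0, 0.2865, -0.0504, 0.1044, 0, 0.03], [0, 0, 0.3342, -0.0669, 0.1156, 0, 0.03], [0, 0, 0.382, -0.0851, 0.1243, 0, 0.03], [0, 0, 0.382, -0.0851, 0.1243, 0, 0.03]]' | python3 -m jog
python3 -c "
from h import *
lev();carr()"
```

```text
clock: 11.38
eef_pos: [0.4436, -0.1106, 0.0658]
tool_rot: [-0.23, 0.973, -0.0, 0.001]
ft_force: [-0.0, -0.0, 0.7]
grip_width: 0.0299
grasp_force: 0.0
r 0.0989 th 0.589 toolth 0.574 z 0.0658 | Ftan -0.03 Frad 0.06 grip 0.0 t 11.38
start px [319.9 227.3] [(74, [282.0, 198.6], [0.0023, 0.1914]), (161, [312.9, 221.8], [0.0179, 0.087])]
clock: 12.55
eef_pos: [0.4584, 0.0025, 0.0658]
tool_rot: [0.358, 0.934, 0.0, 0.001]
ft_force: [-0.1, -0.2, -0.3]
grip_width: 0.0299
grasp_force: 0.0
r 0.0995 th -0.636 toolth -0.621 z 0.0658 | Ftan -0.23 Frad -0.09 grip 0.0 t 12.55
start px [319.9 227.3] [(169, [314.1, 222.9], [0.0181, 0.0827]), (94, [351.2, 236.4], [0.0644, -0.0011]), (319, [319.1, 245.8], [-0.0175, 0.0252])]
```

In the tool's units: -0.0435 m / 0.75 = -0.058, -0.0296 m / 0.75 = -0.0395, -0.45 rad / 3.1416 = -0.1432.

```bash
echo '[[0, 0, -0.0477, -0.0015, -0.0199, 0, 0.03], [0, 0, -0.0955, -0.006, -0.0395, 0, 0.03], [0, 0, -0.1432, -0.0133, -0.058, 0, 0.03], [0, 0, -0.1432, -0.0133, -0.058, 0, 0.03]]' | python3 -m jog
python3 -c "
from h import *
lev()"
echo '[[0, 0, -0.0223, -0.0003, -0.0093, 0, 0.03], [0, 0, -0.0477, -0.0015, -0.0199, 0, 0.03], [0, 0, -0.0477, -0.0015, -0.0199, 0, 0.03]]' | python3 -m jog
python3 -c "
from h import *
lev()"
echo '[[0, 0, -0.0223, -0.0003, -0.0093, 0, 0.03], [0, 0, -0.0477, -0.0015, -0.0199, 0, 0.03], [0, 0, -0.0477, -0.0015, -0.0199, 0, 0.03]]' | python3 -m jog
python3 -c "
from h import *
lev();carr()"
```

```text
clock: 13.1
eef_pos: [0.4362, -0.0378, 0.0659]
tool_rot: [0.142, 0.99, 0.0, 0.001]
ft_force: [-0.0, 0.4, -1.2]
grip_width: 0.0301
grasp_force: 0.0
r 0.0991 th -0.168 toolth -0.175 z 0.0659 | Ftan 0.37 Frad 0.13 grip 0.0 t 13.10
clock: 13.48
eef_pos: [0.4336, -0.0515, 0.0659]
tool_rot: [0.068, 0.998, 0.0, 0.001]
ft_force: [-0.0, 0.7, 2.3]
grip_width: 0.0299
grasp_force: 0.6
r 0.0987 th -0.027 toolth -0.025 z 0.0659 | Ftan 0.70 Frad 0.10 grip 0.6 t 13.47
clock: 13.85
eef_pos: [0.4327, -0.0664, 0.0659]
tool_rot: [-0.007, 1.0, 0.0, 0.001]
ft_force: [-0.1, 3.1, 2.1]
grip_width: 0.0303
grasp_force: 1.2
r 0.0987 th 0.124 toolth 0.125 z 0.0659 | Ftan 3.07 Frad 0.08 grip 1.2 t 13.85
start px [319.9 227.3] [(72, [282.0, 198.6], [0.0023, 0.1914]), (94, [351.1, 236.4], [0.0642, -0.001]), (76, [335.0, 246.8], [0.0115, 0.0006])]
```

In the tool's units: -0.01 m / 0.75 = -0.0133, -0.005 m / 0.75 = -0.0067, -0.1 rad / 3.1416 = -0.0318.

```bash
for i in 1 2; do echo '[[0, 0, -0.0159, -0.0001, -0.0067, 0, 0.03], [0, 0, -0.0318, -0.0007, -0.0133, 0, 0.03], [0, 0, -0.0318, -0.0007, -0.0133, 0, 0.03]]' | python3 -m jog >/dev/null
python3 -c "
from h import *
lev()"; done; python3 -c "
from h import *
carr()"
```

```text
r 0.0986 th 0.223 toolth 0.226 z 0.0659 | Ftan 4.29 Frad -0.86 grip 2.1 t 14.28
r 0.0987 th 0.325 toolth 0.326 z 0.0659 | Ftan 5.39 Frad -0.56 grip 2.4 t 14.65
start px [319.9 227.3] [(73, [282.0, 198.6], [0.0023, 0.1914]), (34, [304.4, 219.8], [0.0047, 0.1043]), (100, [350.9, 236.5], [0.0636, -0.0009])]
```

The manual's scale: shifts go in shares of 0.75 m and turns go in shares of pi rad. Converting my numbers, -0.006 m / 0.75 = -0.008, -0.003 m / 0.75 = -0.004, -0.06 rad / 3.1416 = -0.0191.

```bash
echo '[[0, 0, -0.0095, 0, -0.004, 0, 0.03], [0, 0, -0.0191, -0.0003, -0.008, 0, 0.03], [0, 0, -0.0191, -0.0003, -0.008, 0, 0.03], [0, 0, -0.0191, -0.0003, -0.008, 0, 0.03]]' | python3 -m jog >/dev/null
python3 -c "
from h import *
lev()"
for i in 1 2 3; do echo '[[0, 0, 0.0095, 0, 0.004, 0, 0.03], [0, 0, 0.0191, -0.0003, 0.008, 0, 0.03], [0, 0, 0.0191, -0.0003, 0.008, 0, 0.03]]' | python3 -m jog >/dev/null
python3 -c "
from h import *
lev()"; done
```

```text
r 0.0987 th 0.388 toolth 0.387 z 0.0659 | Ftan 5.53 Frad -0.96 grip 2.5 t 15.20
r 0.0990 th 0.335 toolth 0.327 z 0.0657 | Ftan -0.02 Frad 0.31 grip 0.0 t 15.57
r 0.0987 th 0.270 toolth 0.268 z 0.0658 | Ftan -0.22 Frad -0.02 grip 0.0 t 15.95
r 0.0987 th 0.208 toolth 0.208 z 0.0659 | Ftan -0.22 Frad 0.49 grip 0.3 t 16.32
```

In the tool's units: 0.0717 m / 0.75 = 0.0956, 0.0682 m / 0.75 = 0.0909, 0.8 rad / 3.1416 = 0.2546.

```bash
echo '[[0, 0, 0.0477, -0.0015, 0.0199, 0, 0.03], [0, 0, 0.0955, -0.006, 0.0395, 0, 0.03], [0, 0, 0.1432, -0.0133, 0.058, 0, 0.03], [0, 0, 0.191, -0.0233, 0.0753, 0, 0.03], [0, 0, 0.2387, -0.0357, 0.0909, 0, 0.03], [0, 0, 0.2546, -0.0404, 0.0956, 0, 0.03], [0, 0, 0.2546, -0.0404, 0.0956, 0, 0.03]]' | python3 -m jog >/dev/null
python3 - <<'E'
from h import *
lev();carr()
p,d=imaging.camera("side"); np.savez("side5.npz",p=p)
S=np.load("side0.npz")["p"]; u,v=proj("side",np.r_[vise(.018,.1),.04])[0].astype(int)
a=np.vstack([q[v-30:v+30,u-45:u+45] for q in(S,p)])
cv2.imwrite("pics/s5.png",cv2.resize(a,None,fx=5,fy=5,interpolation=2)[:,:,::-1]); print(u,v)
E
```

```text
r 0.0992 th -0.604 toolth -0.590 z 0.0658 | Ftan 0.36 Frad -0.10 grip 0.0 t 17.20
start px [319.9 227.3] [(94, [312.0, 219.2], [0.0215, 0.0944]), (96, [351.1, 236.3], [0.0644, -0.0008]), (315, [319.8, 246.2], [-0.0169, 0.0234])]
309 216
```

View pics/s5.png

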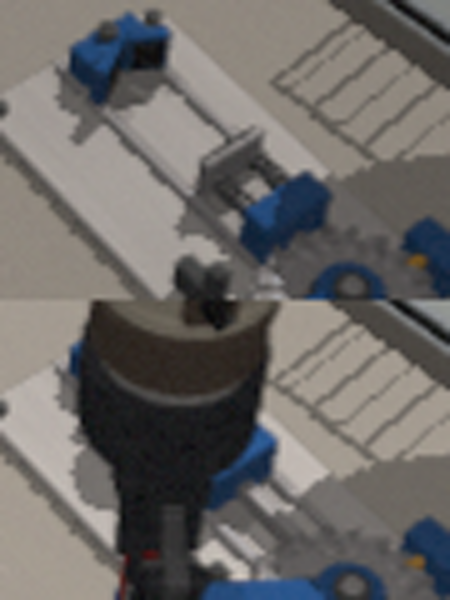

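The jar is hidden by the gripper, but the blue carriage is about 37–40 mm ahead of its start (corner from (327,190) to (273,145)). I'll push the lever to its rest, release it, back off and measure.

In the tool's units: 0.004 m / 0.75 = 0.0053, 0.003 m / 0.75 = 0.004, 0.04 rad / 3.1416 = 0.0127.

```bash
for i in 1 2; do echo '[[0, 0, 0.0095, 0, 0.004, 0, 0.03], [0, 0, 0.0127, -0.0001, 0.0053, 0, 0.03], [0, 0, 0.0127, -0.0001, 0.0053, 0, 0.03]]' | python3 -m jog >/dev/null
python3 -c "
from h import *
lev()"; done
```

```text
r 0.0988 th -0.641 toolth -0.632 z 0.0659 | Ftan 0.17 Frad 0.05 grip 0.0 t 17.68
r 0.0988 th -0.659 toolth -0.674 z 0.0657 | Ftan -5.89 Frad -1.39 grip 3.1 t 18.05
```

In the tool's units: -0.177 m / 0.75 = -0.236, -0.105 m / 0.75 = -0.14, 0.04 rad / 3.1416 = 0.0127.

```bash
echo '[[0, 0, 0.0127, 0, -0.0067, 0, 0.03], [0, 0, 0.0127, 0, -0.0067, 0, 0.05], [0, 0, 0.0127, 0, -0.0067, 0, 0.05], [0, 0, 0.0127, 0, -0.0067, -0.0667, 0.05], [0, 0, 0.0127, 0, -0.0067, -0.1333, 0.05], [0, 0, 0.0127, -0.0467, -0.08, -0.16, 0.05], [0, 0, 0.0127, -0.0933, -0.16, -0.16, 0.05], [0, 0, 0.0127, -0.14, -0.236, -0.16, 0.05], [0, 0, 0.0127, -0.14, -0.236, -0.16, 0.05]]' | python3 -m jog
python3 - <<'E'
from h import *
S0=np.load("side0.npz")["p"];T0=np.load("top0.npz")["p"]
u,v=proj("side",np.r_[vise(.018,.1),.04])[0].astype(int); a,b=proj("top",np.r_[vise(.01,.09),.04])[0].astype(int); print(u,v,a,b)
p,_=imaging.camera("side"); q,_=imaging.camera("top"); np.savez("fin.npz",p=p,q=q)
r=lambda im:cv2.resize(im,None,fx=4,fy=4,interpolation=2)
A=np.vstack([np.hstack([r(S0[v-37:v+38,u-50:u+50]),r(p[v-37:v+38,u-50:u+50])]),np.hstack([r(T0[b-37:b+38,a-50:a+50]),r(q[b-37:b+38,a-50:a+50])])])
cv2.imwrite("pics/s6.png",A[:,:,::-1])
for n,i0,i1,roi in(("side",S0,p,(270,180,360,280)),("top",T0,q,(255,160,345,230))):
    for i in(i0,i1): print(n,[(g[0],g[1],(W@(plane(n,*g[1],.03)[:2]-PIV)).round(4).tolist()) for g in blobs(n,i,(105,120,40),(125,255,255),roi,25)])
E
```

```text
clock: 19.18
eef_pos: [0.4107, -0.197, 0.1861]
tool_rot: [0.402, 0.916, 0.0, 0.001]
ft_force: [0.3, 0.6, -0.0]
grip_width: 0.05
grasp_force: 0.0
309 216 301 182
side [([278, 189, 19, 18, 137], [285.6, 196.4], [0.0148, 0.1916]), ([312, 221, 18, 17, 163], [320.3, 228.5], [0.0191, 0.0609]), ([345, 230, 12, 15, 94], [351.1, 236.3], [0.0644, -0.0008]), ([295, 239, 46, 31, 344], [320.2, 253.2], [-0.0293, 0.0084])]
side [([278, 193, 8, 13, 72], [281.9, 198.5], [0.0023, 0.1918]), ([302, 211, 17, 17, 175], [309.6, 218.5], [0.0181, 0.0996]), ([345, 230, 10, 15, 71], [350.2, 235.5], [0.0643, 0.0022]), ([287, 239, 54, 14, 370], [315.9, 245.9], [-0.0239, 0.0295])]
top [([263, 169, 11, 17, 104], [267.4, 176.9], [0.0175, 0.1936]), ([328, 168, 11, 7, 55], [332.9, 170.6], [0.062, 0.0001]), ([308, 175, 7, 15, 89], [311.1, 181.7], [0.0195, 0.0617]), ([324, 184, 14, 35, 218], [330.0, 200.0], [-0.0288, -0.0002])]
top [([263, 169, 10, 17, 100], [267.2, 177.1], [0.0168, 0.1941]), ([328, 168, 11, 6, 53], [333.1, 170.5], [0.0624, -0.0005]), ([295, 173, 7, 15, 87], [298.0, 180.0], [0.0197, 0.1013]), ([313, 184, 25, 28, 211], [325.0, 197.1], [-0.022, 0.0155])]
```

View pics/s6.png

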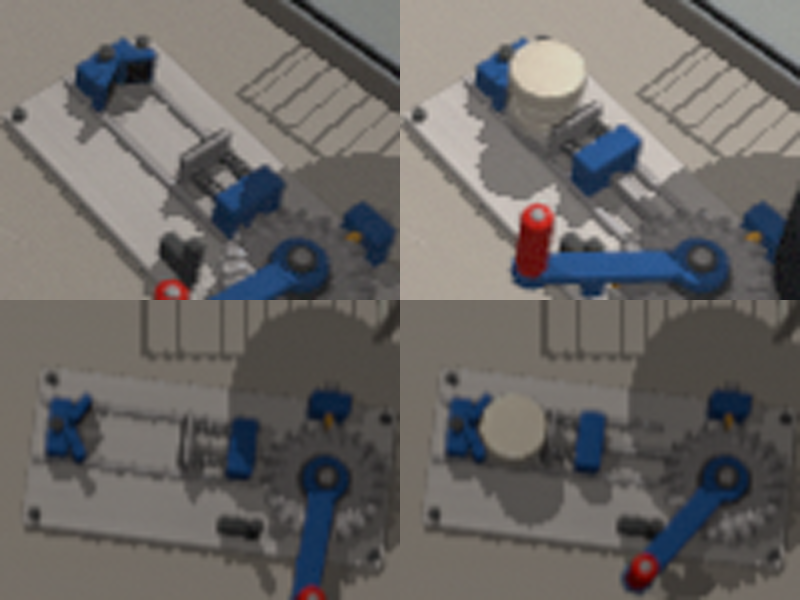

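The jar stands upright against the V jaw with the jaw touching it. The carriage is 39–40 mm on, which is 7 notches, and the lever is at its left rest. Before handing in I check the spring compression from the pictures, and the lever angle and the bystanders.

```bash
python3 - <<'E'
from h import *
f=np.load("fin.npz"); T0=np.load("top0.npz")["p"]; S0=np.load("side0.npz")["p"]
V=lambda n,u,v,z:(W@(plane(n,u,v,z)[:2]-PIV)).round(4)
h=cv2.cvtColor(f["q"],cv2.COLOR_RGB2HSV); m=np.zeros((384,512),np.uint8); m[165:190,270:287]=(h[165:190,270:287,2]>125)*255
c=max(cv2.findContours(m,0,1)[0],key=cv2.contourArea); e=cv2.fitEllipse(c); lid=V("top",*e[0],.064); print("lid",e,lid)
j0=V("top",296.2,180.7,.04); j1=V("side",309-50+184/4,216-37+165/4,.04); print("jaw face start top/side",j0,j1,"-> gap",lid[1]-.024-j0[1],lid[1]-.024-j1[1])
k,_=two((301-50+(643-400+.5)/4,182-37+(565-300+.5)/4),(309-50+(537-400+.5)/4,216-37+(213+.5)/4)); d=W@(k[:2]-PIV); print("knob",k.round(3),"lever",np.arctan2(-d[1],-d[0]))
D=cv2.absdiff(T0,f["q"]).max(2)
for n,(u,v) in dict(b1=(211,173),b2=(182,203),or_=(197,237),tq=(259,231),wt=(364,237),tim=(120,82)).items(): print(n,D[v-10:v+10,u-10:u+10].max(),D[v-10:v+10,u-10:u+10].mean().round(1))
E
```

```text
lid ((279.00360107421875, 175.55555725097656), (14.596233367919922, 15.037500381469727), 16.46116828918457) [0.0179 0.1598]
jaw face start top/side [0.0146 0.1069] [-0.0006  0.0975] -> gap 0.02890000000000001 0.0383
knob [ 0.456 -0.001  0.107] lever -0.5963517872563895
b1 6 1.5
b2 7 1.4
or_ 5 1.0
tq 5 1.0
wt 3 1.0
tim 3 0.9
```

```bash
python3 -c "
from workcell import workorder
print(workorder.job_done())"
```

```text
the job is handed in; nothing more can be done
None
```

The jar stands upright in the vise, clamped at notch 7 with about 5.5 N measured at the knob on the last push, the lever is released at its left rest (−0.60), nothing near the work had moved in the last picture, and the job is handed in at about 19 s.

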